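Lock the forming tray in the press with an R-clip

TASK

Set the two-groove forming tray flat and square in the pocket of the green press bed, its fork round the drilled post, then push the straight leg of the red-tabbed R-clip through the hole in the post, over the fork, until its bow springs over the post. Leave both there and do not disturb the other things on the bench.

Things in the scene. Friction and masses are not known exactly. Their poses are not given: they have to be found in the camera images.
- press: Press bed fixed to the bench; place and yaw vary. Origin on the bench top under the pocket's centre, z up, x toward the drilled post. Green slab x -70 to 118, y -48 to 48, 12 high; its top (z 12) is the pocket floor. Pocket inside dark walls 8 high (tops z 20), 8 thick: 114 (x) by 68 (y).
- press_hole (a point): Point on the axis of the upright round steel post (diameter 22, top z 48), at x 92, y 0, z 32.5 of the press; axes as the press. The post is drilled right through along y: hole between brass cheeks, 9 wide (x), z 29 to 38, mouths rounded to about 12 wide. The clip leg's axis lies here when the clip rests on the fork.
- tray: Loose aluminium forming tray, 0.2 to 0.4 kg, flat on the bench; its start area may be swapped with the clip's. Origin: centre of the underside of its body, 110 (x) by 64 (y); x toward its fork. Rims 18 high, groove floors 9. Seated, its origin is at x 0, y 0, z 12 of the press, same x direction, 2 mm play each side; the fork's top is then at press z 30.
- tray_grip (a point): Centre of the top of the tray's wooden grip bar, at x 0, y 0, z 44 of the tray. Bar 50 long (tray x), 16 wide (y), z 16 to 44.
- tray_fork (a point): Point in the gap of the tray's fork, at x 92, y 0, z 18 of the tray; on the post's axis when seated. Two prongs run from the body's +x end to x 110, y 13 to 27 each side (open gap 26 wide), z 9 to 18.
- clip: Loose R-clip of 5 mm wire, 65 g, flat below, lying on the bench with its tab up. Origin on the underside under the centre of its upright red plastic tab (28 along x, 12 along y, 24 high); x along the straight leg to its tip, z up. Leg on y 0, z 2.5, tip at x 102. Sprung bow beside it on the +y side, z 1 to 6.
- clip_seat (a point): Point on the leg's axis at x 58, z 2.5 of the clip; at home it coincides with press_hole, the post lying in the bow's hump. The leg may enter from either side of the post, level, at the height of the fork's top.
- clip_bow (a joint): Opening of the spring-loaded bow, rad: 0 relaxed, 0.05 to 0.1 as its throat passes the post (10 to 20 mm before home; push of 6 to 10 N along clip x, then it pulls itself in), near 0 when home. Hinge at clip x 16; wire axis at y 14 in the hump (x 58), y 8 at the throat (x 72), y 16 at the flared end (x 82).
- masking_roll: Bystander: roll of masking tape, 92 across, 25 high, lying flat; leave alone.
- marker: Bystander: white and black marker, 135 long; leave alone.
- tape_roll: Bystander: roll of tan tape, 96 across, 48 high; leave alone.
- loose_roll: Bystander: loose dark blue roll, 112 long; leave alone.

How it is judged:
On the way:
1. the tray lies flat and square in the pocket with its fork round the post (horizontal distance between tray and press below 0.005 m and horizontal distance between tray_fork and press_hole below 0.006 m and z of tray in the frame of press below 0.0145 m and angle between tray's own z axis and vertical below 0.04 rad), for 0.2 s.
At the end, for the whole second after the job is handed in: Tray in the pocket: plan within 5 mm, fork within 6 mm of the post axis, within 2.5 mm of the floor, tilt under 0.04 rad. Clip seat within 7 mm of press_hole, leg along the hole and clip level within 0.25 rad, bow shut under 0.045 rad. Both at rest; bystanders within 40 mm (all of step 1 and distance between clip_seat and press_hole below 0.007 m and angle between the x axis of clip and the y axis of press, either way round below 0.25 rad and angle between clip's own z axis and vertical below 0.25 rad and value of joint clip_bow below 0.045 rad and linear speed of each of clip, tray below 0.02 m/s); the robot touches nothing.
It fails at once if a bystander is moved by more than 40 mm (distance of any of masking_roll, marker, tape_roll, loose_roll from where it was at the start of the episode above 0.04 m).
It also fails if it takes over 48 s, if anything falls off the work surface, if the arm or the gripper's body presses on something with over 40 N, if the wrist force passes 120 N, or if a joint passes its speed limit or range.

ROBOT

A 6-joint arm with a two-finger parallel gripper is mounted at the origin on the work surface; the furniture and walls round the work are solid. World frame = base frame: x ahead of the robot, y to its left, z up, the work surface at z = 0. Lengths are in m, angles in rad, forces in N, time in s.
With the tool pointing down it reaches from about 0.3 to 0.85 m from the base axis. Payload 5.4 kg.
Tool frame: the origin (TCP) lies on the centre line of the jaws, within the pads' length; the fingertips stand 19 mm ahead of it and the grasp point (between the pads) is the TCP; z points along the fingers, y is the line along which they close (so a half turn about z gives the same grasp; the last joint's range is limited). The gripper opens to 85 mm and grips with 20 to 120 N. Pads are 22 mm wide; open, the fingers measure 114 mm over their backs; the gripper's body (76 mm by 85 mm) begins 54 mm behind the grasp point. The pads swing forward as they close: fully open they stand 13 mm farther back than shut.
Start: joints at [-1.332, 0.158, 1.597, -0, 1.386, -0.21], TCP at [0.249, -0.518, 0.25] pointing down, gripper open.
Joint ranges: [-2.91, 2.91], [-0.94, 2.29], [0.18, 2.7], [-1.29, 4.43], [0.17, 2.64], [-3, 3]. Speed limits (rad/s): [2.57, 2.57, 3.14, 3.14, 3.14, 3.14].

INTERFACE

Orientations are given as a unit quaternion [w, x, y, z].
In Python, from plant import env gives the robot as it stands. The module is installed in compiled form; this text tells all that it offers.
- The arm moves only by the tool send_rows, never from a script. Its argument "moves" is a list of rows, each a list of 5 numbers: the closure, from -1 (fully open) to 1 (shut), then the shift along the tool's x, y, z in m, then the turn about the tool's z in rad. A call has 1 to 12 rows; each row shifts and turns the commanded pose from where the row before left it, along the tool's axes as they then stand; what a row does not reach is not made up. A row lasts 1/8 s, in which the tool goes at most 62.5 mm and 10.7 degrees, less where a joint would pass 70% of its speed; a pose out of reach is approached as far as the arm can. A call with a gripper value outside its range is refused whole. The fingers move at their own pace and stop on an object; "newtons" is the grip in N (left out, the last holds). Time passes only in rows, so rows that do not move let the fingers close. It gives the time, the measured TCP pose, the force, the opening and the grip force at its end, in the units of the state.
- env.sense(): the state, without advancing time (a new reading comes with each control period).
- env.get_image(name): name is "scene" or "top"; returns a dict with "frame" (384x512x3 uint8, red, green, blue), "range_z" (384x512 float32, m along the optical axis (not along the pixel's ray), 0 where there is no reading), "K" (3x3 intrinsics, pixels), "xyz" and "attitude" of the camera in the world. Camera axes: x right, y down, z forward; pixel columns grow to the right and rows downward; lengths in m; the calibration is good to about 2 mm. A picture is of the moment at which its call begins.
- env.hand_in(): hands the job in; it is judged then, once.
The state is a dict: "t": time; "joint_pos": joint angles; "joint_velocities": joint speeds; "joint_torque": joint torques, N m; "tool_pos": TCP position; "tool_rot": TCP orientation; "contact_force": force on the tool from outside, world axes, zero at the start; "ft_torque": the same for the moment, N m; "gripper_width": finger opening in m; "gripper_force": force on a finger pad.
Only numpy, scipy, OpenCV 4.12 (cv2) and the standard library are available. Lean on these libraries where they do the work, as an engineer would, in place of code of your own. Each camera call takes 0.05 s, during which the arm holds its last target. There are 200 camera calls.

## Working session

There is one attempt and no reset: what is moved stays moved. The work goes in short steps, Python scripts to look and compute and a tool call to move; the robot and the scene stay as the last step left them, time stands still between calls to the robot, and variables do not carry over. Pictures are saved under pics/ and viewed, at most 13 in all, crops included, and the job is handed in when it is done.

Besides the shell and the picture viewer there is one more tool, called as name(argument=value, ...) on one line, values as JSON. send_rows: Moves the arm, as the interface text tells. Its arguments: {"type":"object","properties":{"moves":{"type":"array","items":{"type":"array","items":{"type":"number"}}},"newtons":{"type":"number"}},"required":["moves"]}

```bash
mkdir -p pics
cat > h.py <<'E'
import numpy as np, cv2
from scipy.spatial.transform import Rotation as R
from plant import env
def q2R(q): return R.from_quat([q[1],q[2],q[3],q[0]]).as_matrix()
def cloud(d):
    K=np.array(d["K"]);z=d["range_z"];v,u=np.indices(z.shape)
    P=np.stack([(u-K[0,2])/K[0,0]*z,(v-K[1,2])/K[1,1]*z,z],-1)
    W=P@q2R(d["attitude"]).T+np.array(d["xyz"]);W[z==0]=np.nan;return W
def ray(d,uv,h):
    K=np.array(d["K"]);uv=np.atleast_2d(uv).astype(float)
    r=np.c_[(uv-K[[0,1],[2,2]])/K[[0,1],[0,1]],np.ones(len(uv))]@q2R(d["attitude"]).T
    o=np.array(d["xyz"]);return o+r*((h-o[2])/r[:,2])[:,None]
def snap(n,f=None):
    d=env.get_image(n)
    if f: cv2.imwrite("pics/"+f,cv2.cvtColor(d["frame"],cv2.COLOR_RGB2BGR))
    return d
E
python3 - <<'E'
from h import *
import pickle
for n in("scene","top"):
    d=snap(n,n+"0.png");print(n,d["xyz"],d["attitude"],d["K"]);pickle.dump(d,open(n+".pkl","wb"))
s=env.sense();print(s)
E
```

```text
scene [-0.09415294  0.91099064  0.62248913] [ 0.1710461  -0.31963164  0.8257957  -0.43201886] [[489.58467957   0.         247.37499726]
 [  0.         489.58467957 187.37653286]
 [  0.           0.           1.        ]]
top [0.31461795 0.33692273 0.92130435] [-0.04571477  0.71110943 -0.69962063  0.05257863] [[436.90882436   0.         259.61887342]
 [  0.         436.90882436 189.02864569]
 [  0.           0.           1.        ]]
{'t': 0.1, 'joint_pos': array([-1.33210043e+00,  1.59007535e-01,  1.59815416e+00, -8.99942132e-06,
        1.38620208e+00, -2.10096399e-01]), 'joint_velocities': array([-5.03251946e-04, -1.39461356e-03, -2.09216290e-03, -5.39936202e-05,
       -3.21604919e-04,  1.81934442e-04]), 'joint_torque': array([-6.22315765e-04, -3.96990001e+01, -3.32339001e+01, -1.70278527e-04,
        4.18374533e-03, -1.12926304e-05]), 'tool_pos': array([ 0.24933196, -0.51754122,  0.24937928]), 'tool_rot': array([-8.85407965e-04,  9.74928086e-01,  2.22518410e-01, -1.70849556e-05]), 'contact_force': array([-0.25439199, -0.08186022,  0.19525819]), 'ft_torque': array([ 0.00461884, -0.0382459 , -0.02557636]), 'gripper_force': 0.0, 'gripper_width': 0.08539461467742356}
```

View pics/scene0.png

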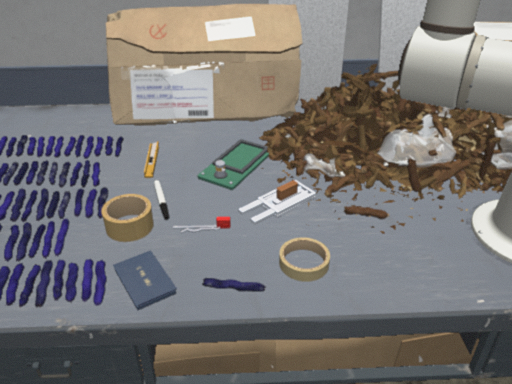

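View pics/top0.png

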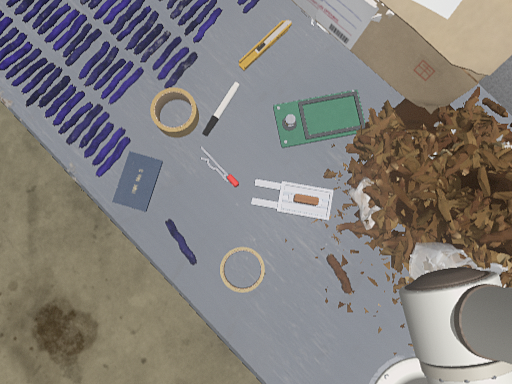

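The top view shows the press at about (318,120) with its post at (290,120), the tray at (292,200) with its bar at (306,199) and its fork to the left, and the clip at (220,168) with its tab at (233,181).

```bash
cat > m.py <<'E'
from h import *
def rect(d,mask,h,box,off=0):
    m=np.zeros(mask.shape,np.uint8);u0,v0,u1,v1=box;m[v0:v1,u0:u1]=mask[v0:v1,u0:u1]
    c=max(cv2.findContours(m,cv2.RETR_EXTERNAL,cv2.CHAIN_APPROX_NONE)[0],key=cv2.contourArea)[:,0]
    W=ray(d,c,h)[:,:2];r=cv2.minAreaRect((W*1000).astype(np.float32))
    b=cv2.boxPoints(r);e0=b[1]-b[0];e1=b[2]-b[1];L=e0 if np.linalg.norm(e0)>np.linalg.norm(e1) else e1
    return np.array(r[0]),np.array(sorted(r[1])),np.degrees(np.arctan2(L[1],L[0])),len(c)
def masks(d):
    f=cv2.cvtColor(d["frame"],cv2.COLOR_RGB2HSV);H,S,V=f[...,0],f[...,1],f[...,2]
    return dict(green=(H>50)&(H<95)&(S>70),red=((H<6)|(H>174))&(S>150)&(V>120),brown=(H>3)&(H<20)&(S>110),white=(S<45)&(V>170))
E
python3 - <<'E'
from m import *
import pickle
d=pickle.load(open("top.pkl","rb"));M=masks(d)
print("slab",rect(d,M["green"],.012,(265,85,370,155)))
print("bar",rect(d,M["brown"],.044,(290,188,322,210)))
print("tray",rect(d,M["white"],.018,(245,170,340,225)))
print("tab",rect(d,M["red"],.024,(222,168,245,192)))
W=cloud(d)
for n,(u,v) in dict(post=(290,120),bar=(306,199),tab=(234,181),floor=(330,115),bench=(260,225)).items():print(n,W[v,u])
# post top from cloud
for n,b,z0,z1 in(("post",(280,108,302,132),.043,.055),("bar",(290,188,322,210),.038,.05),("tab",(222,168,245,192),.018,.03)):
    s=W[b[1]:b[3],b[0]:b[2]].reshape(-1,3);s=s[(s[:,2]>z0)&(s[:,2]<z1)];print(n,len(s),s.mean(0),s.min(0),s.max(0))
# heap heights
for v in range(80,260,20):print(v,[int(1000*x) if x==x else -1 for x in W[v,330:430:10,2]])
big=np.hstack([cv2.resize(d["frame"][85:235,190:375],None,fx=4,fy=4,interpolation=cv2.INTER_CUBIC)])
cv2.imwrite("pics/crop1.png",big[:600,:,::-1])
E
```

```text
slab (array([607.02166748, 177.63928223]), array([ 66.89765167, 113.4937973 ]), np.float32(-77.74188), 157)
bar (array([419.72640991, 234.91456604]), array([12.88554859, 47.07890701]), np.float32(76.788734), 61)
tray (array([423.99133301, 261.74359131]), array([ 65.91146088, 165.01295471]), np.float32(80.83167), 260)
tab (array([458.32766724, 385.82437134]), array([10.3239212 , 25.31197929]), np.float32(45.839012), 24)
post [0.58194745 0.26887856 0.04818387]
bar [0.41862293 0.23531648 0.04515973]
tab [0.45580254 0.38251184 0.02696211]
floor [0.60616808 0.1795988  0.01080775]
bench [nan nan nan]
post 86 [0.58332452 0.26942756 0.04803425] [0.57341603 0.25825062 0.043608  ] [0.59340338 0.27928837 0.05284613]
bar 194 [0.41814933 0.23510286 0.04450457] [0.40724084 0.21039951 0.03823954] [0.42884717 0.25958772 0.04811545]
tab 81 [0.45747857 0.38622174 0.02419204] [0.44611485 0.37434124 0.01905098] [0.46899095 0.39770732 0.02785631]
80 [0, 1, 0, 0, 0, 0, 74, 86, 102, 118]
100 [18, 13, 13, 0, -1, 0, 2, 0, 66, 83]
120 [15, 11, 12, 20, 1, 31, 39, 41, 26, 31]
140 [0, 4, 0, 41, 37, 26, 47, 56, 82, 128]
160 [2, 1, 0, 23, 42, 45, 76, 79, 92, 98]
180 [0, -1, 16, 31, 47, 71, 70, 62, 69, 106]
200 [17, 1, 0, 44, 46, 61, 61, 42, 63, 88]
220 [0, 1, 0, 36, 30, 29, 26, 41, 44, 74]
240 [2, 0, 3, 1, 0, 25, 45, 42, 36, 48]
```

View pics/crop1.png

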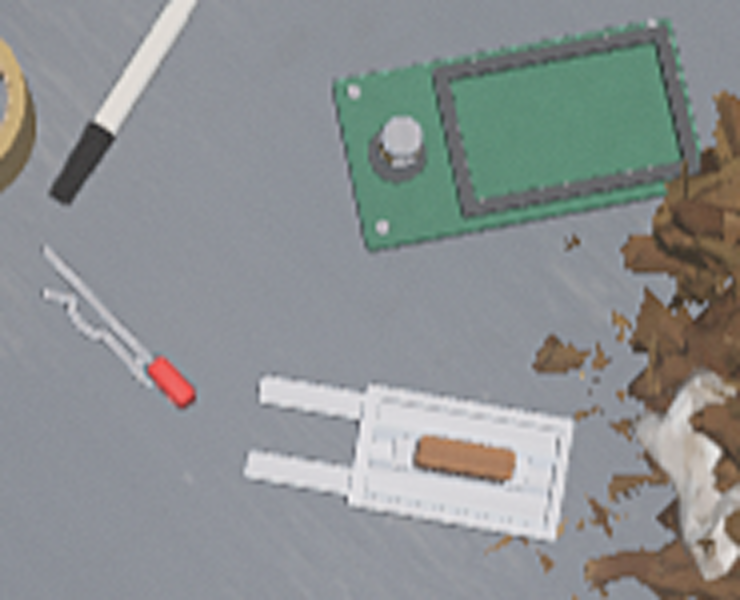

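The crop shows the press floor's edges and post clearly, the tray fork pointing left with the bar at crop (465,457), and the clip leg pointing up-left with its bow on its lower-left side. I'll cross-check with the second camera while working out the first move.

```bash
cat >> m.py <<'E'
def go(p,a,s=None):
    """shift in present tool axes (m) and turn about tool z to reach world p, tool-x yaw a deg"""
    s=s or env.sense();Rm=q2R(s["tool_rot"]);d=Rm.T@(np.array(p)-s["tool_pos"])
    a0=np.degrees(np.arctan2(Rm[1,0],Rm[0,0]));t=-((a-a0+180)%360-180)
    print("t",round(s["t"],2),"pos",s["tool_pos"].round(4),"yaw",a0.round(2),"tilt",Rm[2].round(3),"F",s["contact_force"].round(1),"w",round(s["gripper_width"],4),"| shift",d.round(4),"turn",np.radians(t).round(4))
E
python3 - <<'E'
from m import *
import pickle
d=pickle.load(open("scene.pkl","rb"));M=masks(d)
print("slab",rect(d,M["green"],.012,(190,130,275,195)))
print("bar",rect(d,M["brown"],.044,(270,175,303,205)))
print("tab",rect(d,M["red"],.024,(210,210,235,232)))
W=cloud(d)
for n,b,z0,z1 in(("post",(208,152,235,185),.044,.055),("bar",(270,175,303,205),.040,.05),("tab",(210,210,235,232),.02,.03)):
    s=W[b[1]:b[3],b[0]:b[2]].reshape(-1,3);s=s[(s[:,2]>z0)&(s[:,2]<z1)];print(n,len(s),s.mean(0),s.min(0),s.max(0))
d=pickle.load(open("top.pkl","rb"));W=cloud(d)
# slab surface points (z~12) and wall top (z~20) from both
for d in(d,pickle.load(open("scene.pkl","rb"))):
    W=cloud(d);s=W.reshape(-1,3);dd=np.hypot(s[:,0]-.60,s[:,1]-.2)
    k=(dd<.16)&(s[:,2]>.008)&(s[:,2]<.03)&masks(d)["green"].ravel()
    r=cv2.minAreaRect((s[k][:,:2]*1000).astype(np.float32));print("greenrect",r)
    k=(dd<.16)&(s[:,2]>.017)&(s[:,2]<.025)&(s[:,1]<.243)&~masks(d)["brown"].ravel()
    r=cv2.minAreaRect((s[k][:,:2]*1000).astype(np.float32));print("wallrect",k.sum(),r)
    print("heapmax",np.nanmax(s[(s[:,0]<.6)&(s[:,0]>.25)&(s[:,1]<.25)&(s[:,1]>-.1)][:,2]))
go((.419,.235,.30),79)
E
```

```text
slab (array([593.35559082, 213.07737732]), array([ 97.64354706, 176.42559814]), np.float32(-77.777374), 168)
bar (array([410.03369141, 246.72177124]), array([34.2519455 , 63.86193085]), np.float32(81.33043), 53)
tab (array([449.62719727, 394.03405762]), array([23.74438858, 31.8962059 ]), np.float32(-45.721863), 40)
post 43 [0.58235524 0.26839495 0.0472289 ] [0.57397616 0.25858748 0.04402249] [0.59637633 0.27728351 0.05073275]
bar 120 [0.41770349 0.23565639 0.04339871] [0.40788207 0.20850441 0.04000857] [0.42917668 0.25883329 0.04645187]
tab 66 [0.45749907 0.38641486 0.02290486] [0.44611045 0.37294091 0.02004803] [0.47137038 0.39783207 0.02586045]
greenrect ((598.6317138671875, 202.23016357421875), (95.36502838134766, 186.7858428955078), 12.027257919311523)
wallrect 1024 ((549.5856323242188, 141.9845428466797), (200.41104125976562, 218.25747680664062), 89.53504943847656)
heapmax 0.4606002335227547
greenrect ((596.2503662109375, 206.3983154296875), (96.02352142333984, 179.93759155273438), 12.294198036193848)
wallrect 412 ((552.64013671875, 147.2195281982422), (211.40420532226562, 187.6186065673828), 0.8759944438934326)
heapmax 0.4136676257416829
t 0.1 pos [ 0.2493 -0.5175  0.2494] yaw 25.71 tilt [ 0.    -0.002 -1.   ] F [-0.3 -0.1  0.2] w 0.0854 | shift [ 0.4794 -0.6045 -0.0494] turn -0.93
```

send_rows(moves=[[-1, 0.0365, -0.046, -0.004, 0], [-1, 0.0365, -0.046, -0.004, 0], [-1, 0.0365, -0.046, -0.004, 0], [-1, 0.0365, -0.046, -0.004, 0], [-1, 0.0365, -0.046, -0.004, 0], [-1, 0.0365, -0.046, -0.004, 0], [-1, 0.0365, -0.046, -0.004, 0], [-1, 0.0365, -0.046, -0.004, 0], [-1, 0.0365, -0.046, -0.004, 0], [-1, 0.0365, -0.046, -0.004, 0], [-1, 0.0365, -0.046, -0.004, 0], [-1, 0.0365, -0.046, -0.004, 0]], newtons=60)

```text
t: 1.6
tool_pos: [0.4045, 0.1714, 0.2982]
tool_rot: [0.0, 0.975, 0.223, 0.0]
contact_force: [1.2, -0.3, 0.4]
gripper_width: 0.0861
gripper_force: 0.0
```

send_rows(moves=[[-1, 0, 0, 0.02, -0.18], [-1, 0, 0, 0.02, -0.18], [-1, 0, 0, 0.02, -0.18], [-1, 0, 0, 0.02, -0.18], [-1, 0, 0, 0.02, -0.18], [-1, 0, 0, 0, -0.04], [-1, 0, 0, 0, 0]])

```text
t: 2.48
tool_pos: [0.4042, 0.1693, 0.1978]
tool_rot: [-0.0, 0.769, 0.64, -0.0]
contact_force: [-0.2, -0.7, 0.5]
gripper_width: 0.0849
gripper_force: 0.0
```

```bash
python3 -c "
from m import *
go((.4182,.2352,.036),80)"
```

```text
t 2.48 pos [0.4042 0.1693 0.1978] yaw 79.54 tilt [-0.    -0.001 -1.   ] F [-0.2 -0.7  0.5] w 0.0849 | shift [0.0674 0.002  0.1618] turn -0.008
```

send_rows(moves=[[-1, 0.034, 0.001, 0.03, -0.008], [-1, 0.033, 0.001, 0.04, 0], [-1, 0, 0, 0.04, 0], [-1, 0, 0, 0.03, 0], [-1, 0, 0, 0.022, 0], [-1, 0, 0, 0, 0], [0.3, 0, 0, 0, 0], [1, 0, 0, 0, 0], [1, 0, 0, 0, 0], [1, 0, 0, 0, 0], [1, 0, 0, 0, 0], [1, 0, 0, 0, 0]])

```text
t: 3.98
tool_pos: [0.4191, 0.235, 0.0371]
tool_rot: [0.0, 0.766, 0.643, 0.001]
contact_force: [-2.0, -0.6, 6.8]
gripper_width: 0.015
gripper_force: 59.8
```

send_rows(moves=[[1, 0, 0, 0, 0], [1, 0, 0, 0, 0], [1, 0, 0, -0.02, 0], [1, 0, 0, -0.04, 0], [1, 0, 0, -0.04, 0], [1, 0, 0, 0, 0]])

```text
t: 4.72
tool_pos: [0.4204, 0.2355, 0.1388]
tool_rot: [0.001, 0.766, 0.643, 0.003]
contact_force: [1.0, -0.6, -3.4]
gripper_width: 0.0149
gripper_force: 59.3
```

```bash
python3 -c "
from m import *
go((.604,.1788,.10),102.3);snap('top','top1.png');snap('scene','scene1.png')
import cv2
a=cv2.imread('pics/top1.png')[80:230,200:380];cv2.imwrite('pics/c2.png',cv2.resize(a,None,fx=3,fy=3))
b=cv2.imread('pics/scene1.png')[100:250,180:340];cv2.imwrite('pics/c2.png',np.hstack([cv2.resize(a,(396,330)),cv2.resize(b,(352,330))]))"
```

```text
t 4.72 pos [0.4204 0.2355 0.1388] yaw 80.03 tilt [ 0.003  0.006 -1.   ] F [ 1.  -0.6 -3.4] w 0.0149 | shift [-0.0241  0.1904  0.0399] turn -0.3886
```

View pics/c2.png

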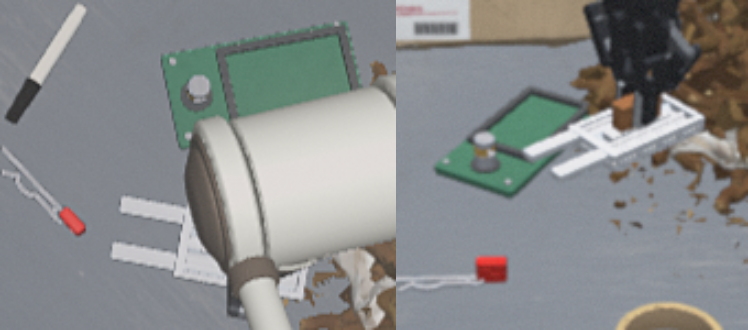

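The tray is held level: the top half shows the fork prongs free at crop (150,210)/(145,255), and the scene half shows the bar in the jaws. Next I'll measure the tray's position along the bar in the grip.

```bash
python3 -c "
from m import *
for n in('top','scene'):
    d=snap(n);s=env.sense();Rm=q2R(s['tool_rot']);W=cloud(d);L=(W-s['tool_pos'])@Rm
    k=masks(d)['white']&(L[...,0]>.045)&(L[...,0]<.13)&(abs(L[...,1])<.045)&(L[...,2]>.0)&(L[...,2]<.045)
    p=L[k]*1000
    for nm,q in(('neg',p[p[:,1]<0]),('pos',p[p[:,1]>0])):
        q=q[q[:,0]>62];print(n,nm,len(q),'x max',np.percentile(q[:,0],[97,99,100]).round(1),'y',np.percentile(q[:,1],[0,3,97,100]).round(1),'z',np.median(q[:,2]).round(1))
        c=q[:,:2];print(np.polyfit(c[:,0],c[:,1],1).round(3))
"
```

```text
top neg 179 x max [107.9 108.8 109.5] y [-27.1 -26.7 -14.5 -13.6] z 17.4
[-6.0000e-03 -2.0192e+01]
top pos 180 x max [108.3 109.1 109.8] y [12.5 13.  25.4 26.5] z 17.2
[-5.0000e-03  1.9647e+01]
scene neg 112 x max [107.6 108.7 108.9] y [-29.2 -27.5 -13.9 -12.7] z 19.0
[ 6.0000e-03 -2.2239e+01]
scene pos 104 x max [107.7 107.9 109. ] y [11.1 11.8 25.  27.6] z 19.0
[-2.0000e-03  1.8506e+01]
```

send_rows(moves=[[1, -0.004, 0.032, 0, 0], [1, -0.004, 0.032, 0, 0], [1, -0.004, 0.032, 0, 0], [1, -0.004, 0.032, 0, 0], [1, -0.004, 0.031, 0, 0], [1, -0.004, 0.031, 0, 0], [1, 0, 0, 0.01, -0.13], [1, 0, 0, 0.01, -0.13], [1, 0, 0, 0.01, -0.128], [1, 0, 0, 0, 0], [1, 0, 0, 0, 0]])

```text
t: 6.3
tool_pos: [0.6009, 0.1783, 0.1054]
tool_rot: [-0.001, 0.628, 0.778, -0.001]
contact_force: [0.8, 0.3, -2.9]
gripper_width: 0.015
gripper_force: 59.6
```

```bash
python3 -c "
from m import *
go((.604,.1788,.05),102.3)
d=snap('top','t3.png');W=cloud(d);s=W.reshape(-1,3)
k=(abs(s[:,0]-.583)<.02)&(abs(s[:,1]-.269)<.02)&(s[:,2]>.043)&(s[:,2]<.053);print('post',k.sum(),s[k].mean(0).round(4))
for n in('top','scene'):
    d=snap(n);e=env.sense();Rm=q2R(e['tool_rot']);L=(cloud(d)-e['tool_pos'])@Rm*1000
    k=masks(d)['white']&(L[...,0]>62)&(L[...,0]<130)&(abs(L[...,1])<45)&(L[...,2]>8)&(L[...,2]<26)
    p=L[k];a=p[p[:,1]<0];b=p[p[:,1]>0];print(n,'prong y',a[:,1].mean(),b[:,1].mean(),np.percentile(p[:,0],99),'z',np.median(p[:,2]))
    P=L.reshape(-1,3);W=cloud(d).reshape(-1,3);k=(W[:,2]>.043)&(W[:,2]<.053)&(abs(P[:,0]-92)<20)&(abs(P[:,1])<20);print('post in tool',k.sum(),P[k].mean(0))
a=cv2.imread('pics/t3.png')[70:220,220:400]
snap('scene','s3.png');b=cv2.imread('pics/s3.png')[100:230,170:320];cv2.imwrite('pics/c3.png',np.hstack([cv2.resize(a,(396,330)),cv2.resize(b,(380,330))]))"
```

```text
t 6.3 pos [0.6009 0.1783 0.1054] yaw 102.14 tilt [ 0.    -0.001 -1.   ] F [ 0.8  0.3 -2.9] w 0.015 | shift [-0.0002  0.0032  0.0554] turn -0.0027
post 69 [0.5851 0.2698 0.048 ]
top prong y -21.322448956449414 18.50791318087929 109.28330376591991 z 18.566794484448394
post in tool 67 [92.81729     3.35293373 57.85605329]
scene prong y -22.003931511095004 17.852137555737638 109.4912954204742 z 19.535368956803346
post in tool 50 [92.75587242  0.63485138 59.81071648]
```

View pics/c3.png

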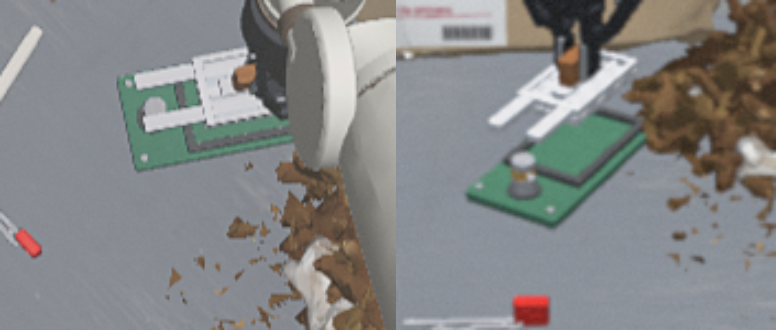

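send_rows(moves=[[1, 0.0004, 0.003, 0, -0.003], [1, 0, 0, 0.02, 0], [1, 0, 0, 0.015, 0], [1, 0, 0, 0, 0], [1, 0, 0, 0, 0]])

```text
t: 7.12
tool_pos: [0.604, 0.1793, 0.0711]
tool_rot: [-0.0, 0.626, 0.78, -0.0]
contact_force: [0.1, 0.0, -3.1]
gripper_width: 0.0149
gripper_force: 59.7
```

```bash
python3 -c "
from m import *
go((.604,.1788,.049),102.3)
d=snap('scene');e=env.sense();Rm=q2R(e['tool_rot']);L=(cloud(d)-e['tool_pos'])@Rm*1000;P=L.reshape(-1,3);W=cloud(d).reshape(-1,3)
k=masks(d)['white']&(L[...,0]>62)&(L[...,0]<130)&(abs(L[...,1])<45)&(L[...,2]>8)&(L[...,2]<26)&(abs(L[...,1])>12)
p=L[k];a=p[p[:,1]<0];b=p[p[:,1]>0];print('prong y',a[:,1].mean(),b[:,1].mean(),np.percentile(p[:,0],99))
k=(W[:,2]>.044)&(W[:,2]<.053)&(abs(P[:,0]-92)<14)&(abs(P[:,1])<12);print('post in tool',k.sum(),P[k].mean(0),P[k].min(0),P[k].max(0))
"
```

```text
t 7.12 pos [0.604  0.1793 0.0711] yaw 102.45 tilt [-0.    -0.001 -1.   ] F [ 0.1  0.  -3.1] w 0.0149 | shift [-0.0005 -0.0001  0.0221] turn 0.0026
prong y -22.069053894509892 17.91912106162508 108.35216316849963
post in tool 48 [92.19563536  0.74206056 23.7599747 ] [78.91168349 -9.24094972 19.97636985] [103.74507348  11.89167737  26.93978927]
```

send_rows(moves=[[1, 0, 0, 0.006, 0], [1, 0, 0, 0.006, 0], [1, 0, 0, 0.004, 0], [1, 0, 0, 0, 0]])

```text
t: 7.68
tool_pos: [0.6038, 0.1794, 0.0546]
tool_rot: [-0.0, 0.626, 0.78, -0.0]
contact_force: [-0.9, 0.1, -4.3]
gripper_width: 0.015
gripper_force: 59.7
```

send_rows(moves=[[1, 0, 0, 0.003, 0], [1, 0, 0, 0.003, 0], [1, 0, 0, 0, 0]])

```text
t: 8.05
tool_pos: [0.6043, 0.1794, 0.0493]
tool_rot: [0.0, 0.626, 0.78, 0.0]
contact_force: [-0.5, 0.1, -2.8]
gripper_width: 0.015
gripper_force: 59.7
```

```bash
python3 -c "
from m import *
go((.604,.1788,.048),102.3)"
```

```text
t 8.05 pos [0.6043 0.1794 0.0493] yaw 102.44 tilt [-0.  0. -1.] F [-0.5  0.1 -2.8] w 0.015 | shift [-0.0005 -0.0004  0.0013] turn 0.0024
```

send_rows(moves=[[1, 0, 0, 0.0015, 0], [1, 0, 0, 0.0005, 0], [0.6, 0, 0, 0, 0], [0.2, 0, 0, 0, 0], [-0.3, 0, 0, 0, 0], [-1, 0, 0, 0, 0], [-1, 0, 0, 0, 0], [-1, 0, 0, -0.02, 0], [-1, 0, 0, -0.04, 0], [-1, 0, 0, -0.05, 0], [-1, 0, 0, -0.03, 0], [-1, 0, 0, 0, 0]])

```text
t: 9.55
tool_pos: [0.6066, 0.1797, 0.1925]
tool_rot: [0.003, 0.626, 0.78, 0.003]
contact_force: [0.5, -0.2, -0.0]
gripper_width: 0.0853
gripper_force: 0.0
```

```bash
python3 -c "
from m import *
go((.4575,.3864,.12),45.8)
print(env.sense()['joint_pos'].round(2))
u=np.array([np.cos(np.radians(102.3)),np.sin(np.radians(102.3))]);v=np.array([-u[1],u[0]]);o=np.array([.6043,.1794])
for n in('top','scene'):
    d=snap(n,'r4'+n+'.png');W=cloud(d);q=W[...,:2]-o;L=np.stack([q@u,q@v,W[...,2]],-1)*1000
    k=masks(d)['white']&(abs(L[...,2]-30)<5)&(L[...,0]>60)&(L[...,0]<120)&(abs(L[...,1])<32);p=L[k];r=abs(np.hypot(p[:,0]-92,p[:,1]))>14;p=p[r]
    a=p[p[:,1]<0];b=p[p[:,1]>0];print(n,'prongs',a.mean(0),b.mean(0),np.percentile(p[:,0],99))
    k=(abs(L[...,2]-48)<4)&(np.hypot(L[...,0]-92,L[...,1])<15);p=L[k];print('post',k.sum(),p.mean(0),p.min(0),p.max(0))
    k=(abs(L[...,2]-56)<5)&(abs(L[...,0])<35)&(abs(L[...,1])<15)&masks(d)['brown'];p=L[k];print('bar',p.mean(0) if len(p) else 0)
    k=masks(d)['red'];s=W[k];s=s[(abs(s[:,2]-.024)<.004)&(np.hypot(s[:,0]-.457,s[:,1]-.386)<.03)];print('tab',len(s),s.mean(0))
a=cv2.imread('pics/r4top.png')[70:220,180:360];b=cv2.imread('pics/r4scene.png')[120:240,150:300];cv2.imwrite('pics/c4.png',np.hstack([cv2.resize(a,(396,330)),cv2.resize(b,(400,330))]))"
```

```text
t 9.55 pos [0.6066 0.1797 0.1925] yaw 102.44 tilt [-0.001  0.009 -1.   ] F [ 0.5 -0.2 -0. ] w 0.0853 | shift [ 0.2341 -0.1017  0.0714] turn 0.9885
[ 0.1   0.34  1.49 -0.    1.3  -0.12]
top prongs [ 85.04238411 -18.96373875  30.99211124] [84.56361278 21.35240623 31.11050825] 109.13412934699036
post 79 [92.39008402  1.16993521 48.27928563] [81.18759774 -8.50782964 44.02773414] [102.37984708  10.96521187  51.83336094]
bar [ 0.14502983  0.9198103  57.06050756]
tab 59 [0.45830153 0.3864202  0.02453077]
scene prongs [ 96.33615904 -19.53636703  29.62010228] [84.97511835 21.96706473 30.052005  ] 109.18082010964707
post 42 [91.7932411   2.15669194 47.24108093] [79.42838807 -7.81832484 44.02273738] [100.98636624  11.52116809  49.71252614]
bar [ 2.43088843  2.57783524 55.07959734]
tab 61 [0.45693892 0.38632232 0.02313544]
```

View pics/c4.png

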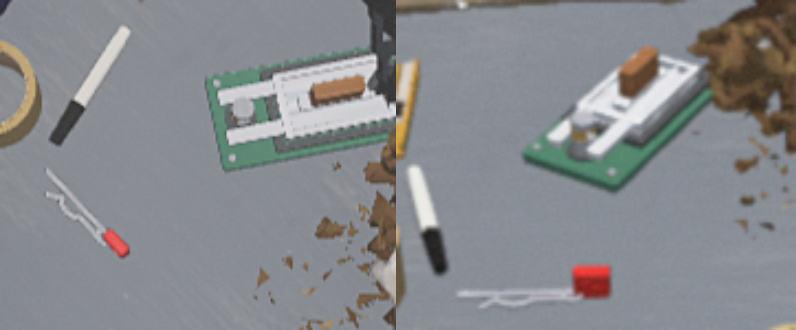

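The tray sits flat in the pocket with the post centred in the fork, at crop (240,110) in the top view. Now the clip.

send_rows(moves=[[-1, 0.0468, -0.0203, 0, 0], [-1, 0.0468, -0.0203, 0, 0], [-1, 0.0468, -0.0203, 0, 0], [-1, 0.0468, -0.0203, 0, 0], [-1, 0.0468, -0.0203, 0, 0], [-1, 0, 0, 0.01, 0.165], [-1, 0, 0, 0.01, 0.165], [-1, 0, 0, 0.01, 0.165], [-1, 0, 0, 0.01, 0.165], [-1, 0, 0, 0.01, 0.165], [-1, 0, 0, 0.01, 0.164], [-1, 0, 0, 0, 0]])

```text
t: 11.15
tool_pos: [0.453, 0.3851, 0.1247]
tool_rot: [0.0, 0.921, 0.39, -0.003]
contact_force: [0.5, 0.4, -1.1]
gripper_width: 0.0855
gripper_force: 0.0
```

Run:
```python
from m import *
go((.458,.3864,.0225),45.8)
# leg direction: bright low-sat thin pixels vs bench
d=snap('top');f=d['frame'].astype(int);W=ray(d,np.indices((384,512))[::-1].reshape(2,-1).T,.0025).reshape(384,512,3)
a=np.radians(45.8);u=np.array([np.cos(a),np.sin(a)]);v=np.array([-u[1],u[0]])
q=W[...,:2]-np.array([.458,.3864]);x=q@u*1000;y=q@v*1000
k=(f.min(-1)>150)&(x>20)&(x<115)&(abs(y)<28)
for lo in range(20,115,10):
    s=k&(x>=lo)&(x<lo+10);print(lo,sorted(y[s].round(0).astype(int)))
s=k&(x>20)&(abs(y)<6);print(np.polyfit(x[s],y[s],1),x[s].max())
```

```text
t 11.15 pos [0.453  0.3851 0.1247] yaw 45.86 tilt [-0.005 -0.002 -1.   ] F [ 0.5  0.4 -1.1] w 0.0855 | shift [0.0049 0.0028 0.1021] turn 0.0011
20 [np.int64(-27), np.int64(-27), np.int64(-26), np.int64(-26), np.int64(-23), np.int64(-21), np.int64(-20), np.int64(-18), np.int64(-17), np.int64(-15), np.int64(-15), np.int64(-14), np.int64(-12), np.int64(-9), np.int64(0), np.int64(2), np.int64(3), np.int64(3), np.int64(5), np.int64(5), np.int64(6), np.int64(8), np.int64(9), np.int64(9), np.int64(11), np.int64(11), np.int64(12), np.int64(12)]
30 [np.int64(-27), np.int64(-27), np.int64(-26), np.int64(-26), np.int64(-24), np.int64(-24), np.int64(-23), np.int64(-23), np.int64(-21), np.int64(-21), np.int64(-21), np.int64(-20), np.int64(-20), np.int64(-18), np.int64(-18), np.int64(-17), np.int64(-17), np.int64(-15), np.int64(-15), np.int64(-14), np.int64(-14), np.int64(-14), np.int64(-12), np.int64(-12), np.int64(-11), np.int64(-11), np.int64(-11), np.int64(-9), np.int64(-9), np.int64(-9), np.int64(-8), np.int64(-8), np.int64(-8), np.int64(-6), np.int64(-6), np.int64(-6), np.int64(-5), np.int64
[... 10081 characters left out ...]
64(-21), np.int64(-20), np.int64(-20), np.int64(-18), np.int64(-18), np.int64(-17), np.int64(-17), np.int64(-15), np.int64(-15), np.int64(-14), np.int64(-14), np.int64(-12), np.int64(-11), np.int64(-11), np.int64(-9), np.int64(-8), np.int64(-8), np.int64(-6), np.int64(-5), np.int64(-5), np.int64(-3), np.int64(-1), np.int64(-1), np.int64(0), np.int64(2), np.int64(2), np.int64(3), np.int64(5), np.int64(5), np.int64(6), np.int64(8), np.int64(8), np.int64(9), np.int64(11), np.int64(11), np.int64(12), np.int64(14), np.int64(14), np.int64(15), np.int64(17), np.int64(17), np.int64(18), np.int64(20), np.int64(20), np.int64(21), np.int64(23), np.int64(23)]
[-0.00640836  0.5647778 ] 114.45247995080553
```

send_rows(moves=[[-1, 0.005, 0.003, 0.03, 0], [-1, 0, 0, 0.035, 0], [-1, 0, 0, 0.025, 0], [-1, 0, 0, 0.01, 0], [-1, 0, 0, 0, 0]])

```text
t: 11.82
tool_pos: [0.4602, 0.3875, 0.0272]
tool_rot: [0.0, 0.921, 0.389, -0.0]
contact_force: [0.2, 0.2, -0.3]
gripper_width: 0.0856
gripper_force: 0.0
```

```bash
python3 -c "
from m import *
go((.458,.3864,.0225),45.8)"
```

```text
t 11.82 pos [0.4602 0.3875 0.0272] yaw 45.84 tilt [-0.001 -0.    -1.   ] F [ 0.2  0.2 -0.3] w 0.0856 | shift [-0.0023 -0.0008  0.0047] turn 0.0006
```

send_rows(moves=[[-1, -0.002, -0.001, 0.004, 0], [-1, 0, 0, 0, 0], [0, 0, 0, 0, 0], [1, 0, 0, 0, 0], [1, 0, 0, 0, 0], [1, 0, 0, 0, 0], [1, 0, 0, 0, 0], [1, 0, 0, 0, 0]], newtons=70)

```text
t: 12.82
tool_pos: [0.4584, 0.3869, 0.0235]
tool_rot: [-0.0, 0.921, 0.389, 0.0]
contact_force: [-0.0, 0.2, 2.5]
gripper_width: 0.0106
gripper_force: 68.7
```

send_rows(moves=[[1, 0, 0, 0, 0], [1, 0, 0, -0.01, 0], [1, 0, 0, -0.03, 0], [1, 0, 0, -0.04, 0], [1, 0, 0, 0, 0]])

```text
t: 13.45
tool_pos: [0.4608, 0.3882, 0.1077]
tool_rot: [-0.0, 0.921, 0.389, 0.004]
contact_force: [-0.1, -0.5, -0.5]
gripper_width: 0.0105
gripper_force: 68.5
```

```bash
python3 -c "
from m import *
u=np.array([np.cos(np.radians(102.3)),np.sin(np.radians(102.3))]);v=np.array([-u[1],u[0]])
print(np.array([.6043,.1794])+.0922*u+.0003*v+.108*v)
go(list(np.array([.6043,.1794])+.0922*u+.0003*v+.125*v)+[.0545],12.3)
d=snap('scene','s5.png');b=d['frame'][170:270,140:260];cv2.imwrite('pics/c5.png',cv2.resize(b[...,::-1],(600,500)))
e=env.sense();Rm=q2R(e['tool_rot']);L=(cloud(d)-e['tool_pos'])@Rm*1000
for x in range(-15,125,10):
    k=(abs(L[...,0]-x-5)<5)&(abs(L[...,1])<35)&(L[...,2]>8)&(L[...,2]<32);p=L[k];print(x,len(p),[(round(a),round(b)) for a,b in p[:8,1:]])
"
```

```text
[0.47884456 0.24641241]
t 13.45 pos [0.4608 0.3882 0.1077] yaw 45.77 tilt [ 0.008  0.002 -1.   ] F [-0.1 -0.5 -0.5] w 0.0105 | shift [-0.1036  0.1024  0.0527] turn 0.5842
-15 16 [(-4, 9), (-4, 11), (-5, 10), (-11, 8), (-5, 13), (-6, 12), (-12, 10), (-10, 11)]
-5 11 [(-17, 8), (-16, 9), (-16, 9), (-16, 9), (-14, 10), (-10, 15), (-13, 13), (-11, 15)]
5 20 [(-3, 8), (-3, 11), (-4, 12), (-8, 9), (-1, 16), (-11, 10), (-11, 10), (-10, 11)]
15 25 [(0, 15), (2, 16), (0, 15), (2, 16), (1, 16), (-1, 16), (-2, 16), (-2, 16)]
25 24 [(1, 15), (-3, 14), (-1, 16), (0, 17), (2, 18), (1, 17), (-4, 16), (-2, 18)]
35 22 [(0, 16), (2, 18), (0, 16), (-1, 15), (1, 17), (0, 16), (-3, 16), (1, 19)]
45 28 [(-1, 15), (1, 16), (3, 18), (1, 17), (1, 17), (0, 18), (-2, 17), (1, 19)]
55 29 [(1, 16), (0, 15), (1, 16), (1, 16), (2, 17), (-2, 16), (-3, 15), (-1, 17)]
65 31 [(-1, 14), (4, 18), (1, 16), (1, 16), (1, 16), (1, 16), (-1, 16), (0, 17)]
75 29 [(4, 17), (0, 15), (4, 18), (1, 15), (2, 18), (0, 17), (-2, 16), (-1, 16)]
85 11 [(-2, 15), (0, 16), (-1, 15), (0, 16), (-2, 15), (-1, 16), (-2, 17), (-1, 18)]
95 7 [(-2, 15), (-2, 15), (0, 16), (-2, 17), (-3, 16), (-2, 17), (1, 19)]
105 0 []
115 0 []
```

View pics/c5.png

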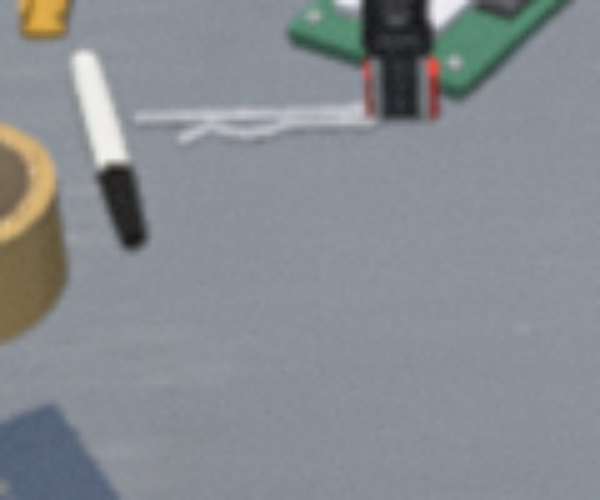

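The clip is held by the tab with its leg level along the tool x axis. Tab at crop (400,90), leg tip at (137,118), bow below it.

send_rows(moves=[[1, -0.026, 0.0256, 0, 0], [1, -0.026, 0.0256, 0, 0], [1, -0.026, 0.0256, 0, 0], [1, -0.026, 0.0256, 0, 0], [1, 0, 0, 0, 0.146], [1, 0, 0, 0, 0.146], [1, 0, 0, 0, 0.146], [1, 0, 0, 0, 0.146], [1, 0, 0, 0.025, 0], [1, 0, 0, 0, 0], [1, 0, 0, 0, 0]])

```text
t: 14.88
tool_pos: [0.4587, 0.2408, 0.0781]
tool_rot: [0.0, 0.994, 0.107, -0.001]
contact_force: [0.0, 0.4, -0.7]
gripper_width: 0.0102
gripper_force: 68.5
```

```bash
cat > chk.py <<'E'
from m import *
u=np.array([np.cos(np.radians(102.3)),np.sin(np.radians(102.3))]);v=np.array([-u[1],u[0]])
def chk(Y,f=None):
    go(list(np.array([.6043,.1794])+.0922*u+.0003*v+Y*v)+[.0545],12.3)
    e=env.sense();Rm=q2R(e['tool_rot'])
    for n in('top','scene'):
        d=snap(n,f and n+f);W=cloud(d);L=(W-e['tool_pos'])@Rm*1000
        k=(abs(L[...,1])<6)&(L[...,2]>10)&(L[...,2]<26)&(L[...,0]>30)&(L[...,0]<108);p=L[k]
        c=np.polyfit(p[:,0],p[:,1],1) if len(p)>5 else 0;print(n,'leg',len(p),c,np.median(p[:,2]) if len(p) else 0,p[:,0].max() if len(p) else 0)
        k=(abs(W[...,2]-.0485)<.004)&(np.hypot(W[...,0]-.5844,W[...,1]-.2694)<.014);q=L[k]
        print('post',len(q),q.mean(0) if len(q) else 0, (q.min(0)+q.max(0))/2 if len(q) else 0)
E
python3 -c "
from chk import *
chk(.125,'6.png')
a=cv2.imread('pics/top6.png')[80:200,200:350];b=cv2.imread('pics/scene6.png')[130:230,180:300];cv2.imwrite('pics/c6.png',np.hstack([cv2.resize(a,(400,320)),cv2.resize(b,(384,320))]))"
```

```text
t 14.88 pos [0.4587 0.2408 0.0781] yaw 12.31 tilt [-0.001  0.    -1.   ] F [ 0.   0.4 -0.7] w 0.0102 | shift [ 0.0039 -0.0012  0.0236] turn 0.0002
top leg 0 0 0 0
post 3 [133.89327936   6.85985166  30.85221317] [134.24079173   7.03951338  30.63924853]
scene leg 65 [ 0.00908613 -1.30309389] 18.937131002320847 100.89791241333772
post 44 [127.38431449  -1.1780385   30.6448116 ] [ 1.27363521e+02 -7.65381946e-02  3.05325842e+01]
```

View pics/c6.png

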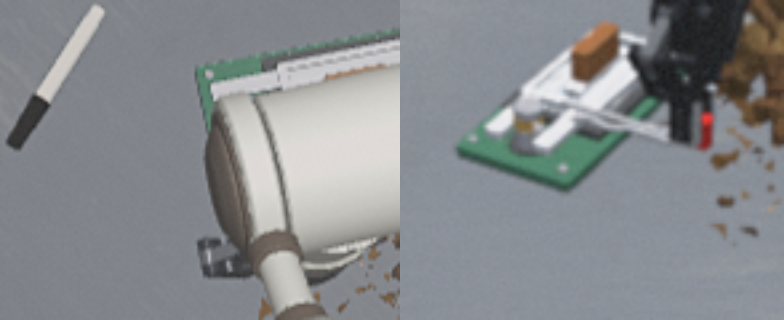

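send_rows(moves=[[1, 0.0039, -0.001, 0, 0], [1, 0, 0, 0.012, 0], [1, 0, 0, 0.0115, 0], [1, 0, 0, 0, 0], [1, 0, 0, 0, 0]])

```text
t: 15.6
tool_pos: [0.4624, 0.2426, 0.0546]
tool_rot: [0.0, 0.994, 0.107, -0.0]
contact_force: [-0.4, -0.8, -0.5]
gripper_width: 0.0106
gripper_force: 68.6
```

```bash
python3 -c "
from chk import *
chk(.125)"
```

```text
t 15.6 pos [0.4624 0.2426 0.0546] yaw 12.31 tilt [-0.001  0.    -1.   ] F [-0.4 -0.8 -0.5] w 0.0106 | shift [-0.0002 -0.0002  0.0001] turn 0.0001
top leg 0 0 0 0
post 31 [129.0028956    1.63652754   5.72518404] [129.36897402   1.94223962   6.16235057]
scene leg 76 [-0.00560472 -0.32108651] 19.89697157646546 107.49898258151968
post 41 [124.02440981   0.36200385   7.33852245] [124.81991008   0.48574937   7.00588127]
```

send_rows(moves=[[1, 0.005, 0.0003, 0, 0], [1, 0.005, 0, 0, 0], [1, 0.005, 0, 0, 0], [1, 0.005, 0, 0, 0], [1, 0, 0, 0, 0]])

```text
t: 16.32
tool_pos: [0.4828, 0.2467, 0.0549]
tool_rot: [-0.0, 0.994, 0.107, 0.0]
contact_force: [-0.0, -0.2, -0.9]
gripper_width: 0.0108
gripper_force: 68.6
```

```bash
python3 -c "
from chk import *
chk(.105)"
```

```text
t 16.32 pos [0.4828 0.2467 0.0549] yaw 12.3 tilt [ 0. -0. -1.] F [-0.  -0.2 -0.9] w 0.0108 | shift [-0.0009 -0.0005  0.0004] turn 0.0001
top leg 0 0 0 0
post 0 0 0
scene leg 83 [-0.01916053  0.10222876] 19.56260328680176 107.09195698713552
post 43 [103.14057645  -0.1188053    7.82881627] [102.49249072  -0.35223247   7.75743948]
```

send_rows(moves=[[1, 0.006, 0, 0, 0], [1, 0.006, 0, 0, 0], [1, 0.006, 0, 0, 0], [1, 0.004, 0, 0, 0], [1, 0, 0, 0, 0]])

```text
t: 17.05
tool_pos: [0.5041, 0.2514, 0.0548]
tool_rot: [-0.0, 0.994, 0.107, 0.0]
contact_force: [-0.3, -0.4, -1.4]
gripper_width: 0.0104
gripper_force: 68.6
```

send_rows(moves=[[1, 0.005, 0, 0, 0], [1, 0.005, 0, 0, 0], [1, 0.004, 0, 0, 0], [1, 0, 0, 0, 0]])

```text
t: 17.55
tool_pos: [0.5177, 0.2548, 0.0547]
tool_rot: [-0.0, 0.994, 0.107, 0.0]
contact_force: [-0.1, 1.3, -0.5]
gripper_width: 0.0107
gripper_force: 68.6
```

```bash
python3 -c "
from chk import *
chk(.058)"
```

```text
t 17.55 pos [0.5177 0.2548 0.0547] yaw 12.32 tilt [ 0.001 -0.001 -1.   ] F [-0.1  1.3 -0.5] w 0.0107 | shift [ 0.0102 -0.0001  0.0002] turn 0.0003
top leg 0 0 0 0
post 0 0 0
scene leg 75 [-0.00925775 -0.80647836] 19.338379759919288 98.96366976625742
post 43 [66.85661069 -0.45027532  7.29911658] [67.59545963 -1.04901976  7.20907852]
```

send_rows(moves=[[1, 0.004, 0, 0, 0], [1, 0.003, 0, 0, 0], [1, 0.003, 0, 0, 0], [1, 0, 0, 0, 0], [1, 0, 0, 0, 0]])

```text
t: 18.27
tool_pos: [0.5273, 0.2563, 0.0548]
tool_rot: [0.0, 0.994, 0.107, -0.0]
contact_force: [-0.2, 0.4, -0.8]
gripper_width: 0.0104
gripper_force: 68.5
```

```bash
python3 -c "
from chk import *
chk(.058,'7.png')
b=cv2.imread('pics/scene7.png')[130:210,190:290];cv2.imwrite('pics/c7.png',cv2.resize(b,(700,560),interpolation=cv2.INTER_CUBIC))"
```

```text
t 18.27 pos [0.5273 0.2563 0.0548] yaw 12.29 tilt [-0.  0. -1.] F [-0.2  0.4 -0.8] w 0.0104 | shift [ 0.0006 -0.0007  0.0003] turn -0.0001
top leg 0 0 0 0
post 0 0 0
scene leg 64 [ 0.00754328 -1.50094872] 19.313259319289948 100.43466372796229
post 41 [57.02763416 -0.79967405  7.26344197] [57.46531946 -0.43141374  7.22970986]
```

View pics/c7.png

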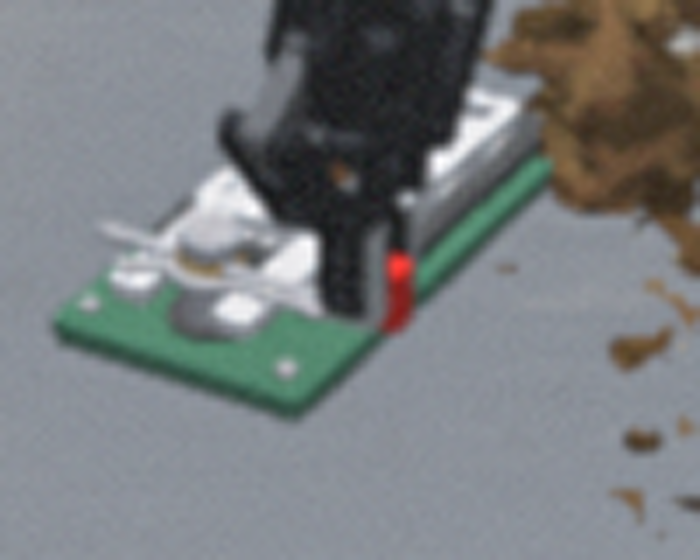

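The leg shows through the post at crop (110,230) and the bow wraps the post's near side at (230,290). I'll lower it onto the fork and release.

send_rows(moves=[[1, 0.0005, 0, 0.001, 0], [1, 0, 0, 0, 0], [0.6, 0, 0, 0, 0], [0, 0, 0, 0, 0], [-1, 0, 0, 0, 0], [-1, 0, 0, 0, 0], [-1, 0, 0, 0, 0], [-1, 0, 0, -0.02, 0], [-1, 0, 0, -0.04, 0], [-1, 0, 0, -0.05, 0], [-1, 0, 0, -0.05, 0], [-1, 0, 0, 0, 0]])

```text
t: 19.88
tool_pos: [0.5309, 0.2575, 0.2212]
tool_rot: [-0.001, 0.994, 0.107, 0.006]
contact_force: [0.2, 0.3, -1.5]
gripper_width: 0.0855
gripper_force: 0.0
```

send_rows(moves=[[-1, -0.05, 0, -0.02, 0], [-1, -0.05, 0, 0, 0], [-1, 0, 0, 0, 0]])

```text
t: 20.25
tool_pos: [0.4264, 0.2348, 0.2326]
tool_rot: [0.0, 0.994, 0.108, -0.002]
contact_force: [0.0, -0.1, -0.3]
gripper_width: 0.0854
gripper_force: 0.0
```

```bash
python3 -c "
from m import *
u=np.array([np.cos(np.radians(102.3)),np.sin(np.radians(102.3))]);v=np.array([-u[1],u[0]]);o=np.array([.6043,.1794])
go((.5,.25,.2),12.3)
for n in('top','scene'):
    d=snap(n,n+'8.png');W=cloud(d);q=W[...,:2]-o;L=np.stack([q@u,q@v,W[...,2]],-1)*1000
    k=masks(d)['red']&(abs(L[...,2]-54)<4)&(abs(L[...,0]-92)<30)&(abs(L[...,1]-58)<40);p=L[k];print(n,'tab',len(p),p.mean(0) if len(p) else 0)
    k=(abs(L[...,2]-48)<4)&(np.hypot(L[...,0]-92,L[...,1])<15);p=L[k];print('post',len(p),p.mean(0) if len(p) else 0)
    k=masks(d)['brown']&(abs(L[...,2]-56)<5)&(abs(L[...,0])<35)&(abs(L[...,1])<15);p=L[k];print('bar',len(p),p.mean(0) if len(p) else 0)
a=cv2.imread('pics/top8.png')[70:190,250:400];b=cv2.imread('pics/scene8.png')[130:210,190:290];cv2.imwrite('pics/c8.png',np.hstack([cv2.resize(a,(400,320)),cv2.resize(b,(400,320),interpolation=cv2.INTER_CUBIC)]))"
```

```text
t 20.25 pos [0.4264 0.2348 0.2326] yaw 12.36 tilt [-0.004  0.    -1.   ] F [ 0.  -0.1 -0.3] w 0.0854 | shift [0.0753 0.0009 0.0323] turn 0.001
top tab 0 0
post 59 [94.54032248  0.29495735 48.34950926]
bar 0 0
scene tab 39 [95.01264171 61.65259771 52.32078561]
post 44 [92.2179338   1.71406295 47.28827936]
bar 82 [ 4.24394062  4.10242944 55.25841284]
```

View pics/c8.png

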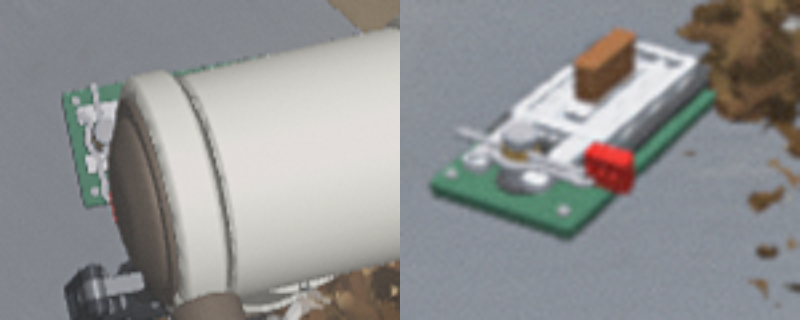

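The scene half shows the clip home, with its leg through the post and the tray seated. The arm hides the top view, so I'll move it clear for one last measurement.

send_rows(moves=[[-1, 0, 0.06, -0.02, 0], [-1, 0, 0.06, -0.02, 0], [-1, 0, 0.06, 0, 0], [-1, 0, 0.06, 0, 0], [-1, 0, 0.06, 0, 0], [-1, 0, 0.06, 0, 0], [-1, 0, 0, 0, 0]])

```text
t: 21.22
tool_pos: [0.5077, -0.1195, 0.2734]
tool_rot: [0.001, 0.995, 0.104, 0.0]
contact_force: [0.4, 0.2, -0.5]
gripper_width: 0.0855
gripper_force: 0.0
```

```bash
python3 -c "
from m import *
u=np.array([np.cos(np.radians(102.3)),np.sin(np.radians(102.3))]);v=np.array([-u[1],u[0]]);o=np.array([.6043,.1794])
for n in('top','scene'):
  for im in (n+'8.png',) and ('x',):
    d=snap(n,n+'9.png');W=cloud(d);q=W[...,:2]-o;L=np.stack([q@u,q@v,W[...,2]],-1)*1000
    k=masks(d)['red']&(abs(L[...,2]-54)<3)&(abs(L[...,0]-92)<30)&(abs(L[...,1]-58)<40);p=L[k];print(n,'tab',len(p),p.mean(0),p.min(0),p.max(0))
    k=(abs(L[...,2]-48)<4)&(np.hypot(L[...,0]-92,L[...,1])<15);p=L[k];print('post',len(p),p.mean(0))
    k=masks(d)['brown']&(abs(L[...,2]-56)<5)&(abs(L[...,0])<35)&(abs(L[...,1])<15);p=L[k];print('bar',len(p),p.mean(0))
a=cv2.imread('pics/top9.png')[85:155,265:370];cv2.imwrite('pics/c9.png',cv2.resize(a,(780,520),interpolation=cv2.INTER_CUBIC))"
```

```text
top tab 55 [95.58575212 60.02053213 53.89531497] [89.87169916 47.14206403 51.16742431] [100.77374193  73.61393268  56.86768571]
post 81 [92.21030082  1.27608941 48.20749281]
bar 125 [ 0.06366074  1.36330533 57.01556266]
scene tab 37 [95.37719853 61.54924359 52.83929067] [89.3870926  48.09095169 51.00520328] [100.6097604   72.11048171  54.65761591]
post 45 [92.12042325  2.37769017 47.24274936]
bar 81 [ 4.1695953   4.04745673 55.14128235]
```

View pics/c9.png

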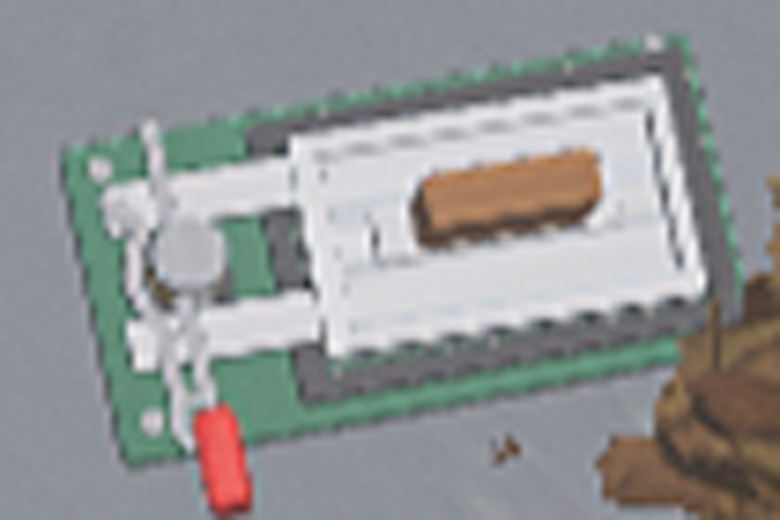

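The top view shows the tray square in the pocket, the leg through the post at (150,130)–(205,385), and the bow round the post's left side. The tab is about 58.7 mm from the post against a nominal 58 mm, so I'm handing in.

```bash
python3 -c "
from plant import env
print(env.hand_in())"
```

```text
the job is handed in; nothing more can be done
None
```

I handed the job in at about 21 s; the hand-in returned no verdict. The last camera check showed the tray seated with its fork round the post. It also showed the clip home through the post, its tab 58.7 mm from the post axis against 58 nominal. I touched none of the bystanders but did not re-measure them.

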